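Put the short correction roller away in the sliding-lid pencil box

ROBOT

A 6-joint arm with a two-finger parallel gripper is mounted at the origin on the work surface. World frame = base frame: x ahead of the robot, y to its left, z up, the work surface at z = 0. Lengths are in m, angles in degrees, forces in N, time in s.
With the tool pointing down it reaches from about 0.3 to 0.775 m from the base axis. Payload 14.6 kg.
Tool frame: the origin (TCP) lies between the finger pads; the fingertips stand ctrl.tip_extent ahead of it and the grasp point (between the pads) lies 3 mm ahead of it (ctrl.tip_extent is the distance from the TCP to the fingertips, in m); z points along the fingers, x is the direction in which the jaws open and shut, and the axes are right-handed (so a half turn about z gives the same grasp; the last joint's range is limited). The gripper opens to 85 mm and grips with 20 to 120 N. Pads are 22 mm wide; open, the fingers measure 114 mm over their backs; the gripper's body (76 mm by 85 mm) begins 54 mm behind the grasp point. The pads swing forward as they close: fully open they stand 13 mm farther back than shut.
Start: joints at [-80.821, 17.183, 87.147, -0, 75.671, -3.816], TCP at [0.124, -0.536, 0.253] pointing down, gripper open.
Joint ranges: [-173.82, 173.82], [-45.26, 126.66], [13.44, 144.39], [-59.66, 239.66], [0, 175.72], [-146.38, 146.38]. Speed limits (degrees/s): [127.2, 127.2, 147.25, 180, 180, 180].

INTERFACE

Orientations are given as a 3x3 rotation matrix whose columns are the frame's x, y, z axes.
In Python, from plant import monitor, cams, ctrl gives the robot as it stands. The module is installed in compiled form; this text tells all that it offers.
- The arm moves only by the tool arm_command, never from a script. Its arguments are lists of equal length, an entry for each row: "dp": the shift along the world's x, y, z in m, a list of three; "roll": the turn about the world's z in rad. In form: {"dp": [[x, y, z], ...], "roll": [roll, ...]}. A call has 1 to 5 rows; each row is the pose to reach, as a shift and turn from the pose commanded when the call began; what a row does not reach only later rows make up. A row lasts 1/12 s, in which the tool goes at most 41.7 mm and 7.16 degrees, less where a joint would pass 70% of its speed; a pose out of reach is approached as far as the arm can. A call with a gripper value outside its range is refused whole. "claw" is the finger opening in m, from 0 to 0.0854, set as the call begins (left out, the last holds). The fingers move at their own pace and stop on an object; "newtons" is the grip in N (left out, the last holds). Time passes only in rows, so rows that repeat a pose let the fingers close. It gives the time, the measured TCP pose, the force and the opening at its end, in the units of the state.
- monitor.observe(): the state, without advancing time (a new reading comes with each control period).
- cams.snapshot(name): name is "side" or "top" or "wrist"; returns (picture, depth): 384x512x3 uint8, red, green, blue; 384x512 float32, m along the optical axis (not along the pixel's ray), 0 where there is no reading.
- cams.camera_model(name): a dict with "camera_matrix" (3x3 intrinsics, pixels), "R" (3x3) and "t" (3): a world point X has camera coordinates R X + t; the wrist camera has in their place "T_tool_cam" (4x4, takes a point from camera to tool coordinates, whose origin is the TCP and whose axes are the tool frame's). Camera axes: x right, y down, z forward; pixel columns grow to the right and rows downward; lengths in m; the calibration is good to about 2 mm. A picture is of the moment at which its call begins: read the wrist's pose just before it. camera_model takes no time and is no camera call.
- ctrl.finish_job(): hands the job in, once; it reports no verdict.
The state is a dict: "clock": time; "joints": joint angles; "qvel": joint speeds; "joint_efforts": joint torques, N m; "position": TCP position; "orientation": TCP orientation; "force": force on the tool from outside, world axes, zero at the start; "moment": the same for the moment, N m; "opening": finger opening in m.
Only numpy, scipy, OpenCV 4.12 (cv2) and the standard library are available. Lean on these libraries where they do the work, as an engineer would, in place of code of your own. Each camera call takes 0.05 s, during which the arm holds its last target.

TASK

Slide the lid of the bamboo pencil box well back, lower the short correction-tape roller (not the long pen-shaped one) down into the box through the opening rather than dropping it from high up, and slide the lid fully shut again over it. Leave the other things on the desk where they are.

Things in the scene. Friction and masses are not known exactly. Their poses are not given: they have to be found in the camera images.
- pencil_box: Fixed bamboo box, outside 110 (local x) x 226 (local y) x 54 mm high; origin at the centre of its underside, z up. Floor top at 6 mm, walls 6 mm, inside 98 x 214 mm; 3 mm lips along the long rims leave the mouth 92 mm wide. The +y end wall is 43 mm high (the lid slides out over it), the others 54 mm. Lid fully back, the opening spans local y = -107 to +19 mm.
- pencil_lid (a joint): Position in m of the sliding lid along the box's local +y: 0 = fully shut, 0.125 = fully back at its stop; may start slightly open. A 5 mm board, 96 x 219 mm, top face 49.5 mm above the desk; stays where left, about 1.5 N friction. It carries an upright grip bar; the lid's -y edge is 41 mm from the bar's centre.
- lid_grip (a point): Centre of the lid's grip bar, 59.5 mm above the desk. The bar is 50 mm long (along the box's local x), 10 mm thick (along local y, the sliding direction), and stands 20 mm up from the lid (49.5 to 69.5 mm above the desk). Axes as the box's; shut, it lies at box local x = 0, y = -65 mm.
- short_roller: The short, wide correction-tape roller: grey plastic, lying flat on the desk, 30 g. Body 48 (x) x 30 (y) x 18 mm high with flat sides, from local x = -30 to +18 mm, then a narrower 18 mm wide nose to x = +42 mm with a small white tip. Origin on its underside, on the middle line; x points along the nose, z up.
- long_roller: The long, pen-shaped correction-tape roller: grey plastic, 124 (x) x 20 x 18 mm, lying flat. Origin on its underside near its middle, x along its nose. To be left alone.
- saucer: White ceramic saucer, 110 mm across, 16 mm high; origin at the centre of its underside. To be left alone.
- eraser: Dark rubber eraser, 45 x 20 x 13 mm; origin at the centre of its underside. To be left alone.
- stapler: Black and steel desk stapler, 35 x 130 (y) x 44 mm high; origin at the centre of its underside. To be left alone.
- pencil_cup: Dark steel cup, 76 mm across and 90 mm high, with pencils standing to 170 mm; origin at the centre of its underside. To be left alone.
Mind the look-alikes: they are no part of the job. Leave any red look-alike of the short_roller alone.

How it is judged:
By the outcome, as a careful person would: the job done as asked, in the order asked, and still so for the second after the job is handed in, with the robot touching nothing.
It also fails if it takes over 72 s, if anything falls off the work surface, if the arm or the gripper's body presses on something with over 40 N, if the wrist force passes 120 N, or if a joint passes its speed limit or range.

## Working session

There is one attempt and no reset: what is moved stays moved. The work goes in short steps, Python scripts to look and compute and a tool call to move; the robot and the scene stay as the last step left them, time stands still between calls to the robot, and variables do not carry over. Pictures are saved under pics/ and viewed, and the job is handed in when it is done.

Besides the shell and the picture viewer there is one more tool, called after "Emit:" as a command line: name --pt "numbers of a row" for each row, then --argument value for the rest. arm_command: Moves the arm, as the interface text tells. Its arguments: {"type":"object","properties":{"dp":{"type":"array"},"roll":{"type":"array"},"claw":{"type":"number"},"newtons":{"type":"number"}},"required":["dp","roll"]}

```bash
mkdir -p pics; python3 - <<'E'
from plant import monitor,cams,ctrl
import cv2,numpy as np
s=monitor.observe(); print(s['clock'],s['position'],s['orientation'],s['opening'],ctrl.tip_extent)
for n in ['top','side']:
    p,d=cams.snapshot(n); cv2.imwrite(f'pics/{n}0.png',p[:,:,::-1]); np.savez(f'{n}0.npz',p=p,d=d)
    m=cams.camera_model(n);print(n,m['camera_matrix'],m['R'],m['t'])
print(cams.camera_model('wrist'))
E
```

```text
0.0 [ 0.12361191 -0.53570662  0.25272285] [[ 2.24854551e-01 -9.74392317e-01 -2.10657855e-04]
 [-9.74391658e-01 -2.24854644e-01  1.13351772e-03]
 [-1.15185835e-03 -4.96133608e-05 -9.99999335e-01]] 0.0852404208453893 0.022
top [[491.3680921    0.         257.5428221 ]
 [  0.         491.3680921  189.94324671]
 [  0.           0.           1.        ]] [[ 0.01926938 -0.99964733  0.01827324]
 [-0.98457837 -0.02215109 -0.17353606]
 [ 0.17387963 -0.01464751 -0.98465797]] [-0.11618811  0.56784035  1.21678579]
side [[410.09365628   0.         257.49636919]
 [  0.         410.09365628 188.43002901]
 [  0.           0.           1.        ]] [[ 0.90564988 -0.42335167  0.02390914]
 [-0.1897351  -0.45502422 -0.87003077]
 [ 0.37920822  0.78340687 -0.49241731]] [-0.53923776  0.11658878  0.78891499]
{'camera_matrix': array([[312.19585677,   0.        , 258.21834081],
       [  0.        , 312.19585677, 192.50654772],
       [  0.        ,   0.        ,   1.        ]]), 'T_tool_cam': array([[ 9.99999735e-01, -7.02887538e-04, -1.90075642e-04,
         1.57137682e-05],
       [ 7.28133517e-04,  9.64929043e-01,  2.62509831e-01,
        -6.66974413e-02],
       [-1.10538091e-06, -2.62509900e-01,  9.64929299e-01,
        -1.21416016e-01],
       [ 0.00000000e+00,  0.00000000e+00,  0.00000000e+00,
         1.00000000e+00]])}
```

View pics/top0.png

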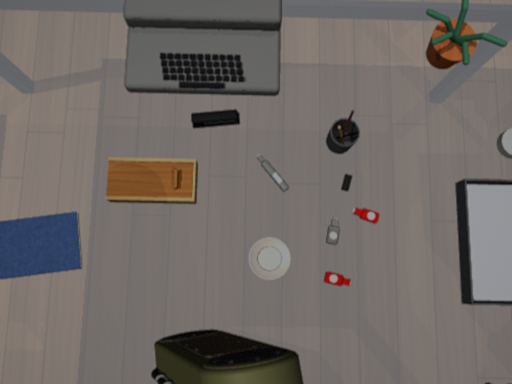

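View pics/side0.png

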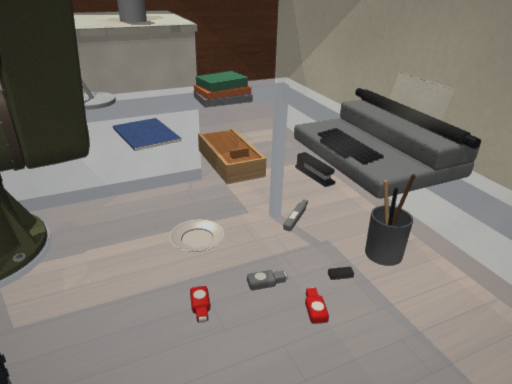

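The top view shows these candidates: a short grey roller at (333,232), a long grey pen-shaped one at (272,173), and red look-alikes at (367,215) and (337,279). I choose the one at (333,232). The box is at (152,180) with its grip bar at (177,179). Next I'll take a close crop and measure.

```bash
cat > h.py <<'E'
import numpy as np,cv2
from plant import monitor,cams,ctrl
def ray(name,uv,z,pose=None):
    m=cams.camera_model(name);K=np.array(m['camera_matrix'])
    uv=np.atleast_2d(uv).astype(float)
    r=np.c_[uv,np.ones(len(uv))]@np.linalg.inv(K).T
    if name=='wrist':
        T=np.array(m['T_tool_cam']);p,R=pose
        d=r@(R@T[:3,:3]).T;o=R@T[:3,3]+p
    else:
        R=np.array(m['R']);t=np.array(m['t']);d=r@R;o=-R.T@t
    return o+d*((z-o[2])/d[:,2])[:,None]
def crop(img,x0,y0,x1,y1,k,fn):
    cv2.imwrite(fn,cv2.resize(img[y0:y1,x0:x1,::-1],None,fx=k,fy=k,interpolation=cv2.INTER_CUBIC))
E
python3 - <<'E'
from h import *
p=np.load('top0.npz')['p'];d=np.load('top0.npz')['d']
a=p[150:300,255:395]; b=p[145:215,95:210]
crop(p,290,190,390,290,6,'pics/c1.png'); crop(p,100,150,205,210,7,'pics/c2.png')
hsv=cv2.cvtColor(p,cv2.COLOR_RGB2HSV)
print(p[225:248:2,322:346:3].tolist()[5]); print(hsv[238,333],hsv[210,300],hsv[160,120],hsv[180,130],hsv[180,177],hsv[240,310])
E
```

```text
[[117, 112, 110], [117, 112, 110], [86, 86, 84], [154, 155, 147], [153, 153, 146], [107, 107, 103], [120, 114, 111], [118, 113, 110]]
[ 34  12 149] [ 12  21 120] [ 18 121 135] [ 14 176 122] [ 14 191  76] [  9  21 120]
```

View pics/c1.png

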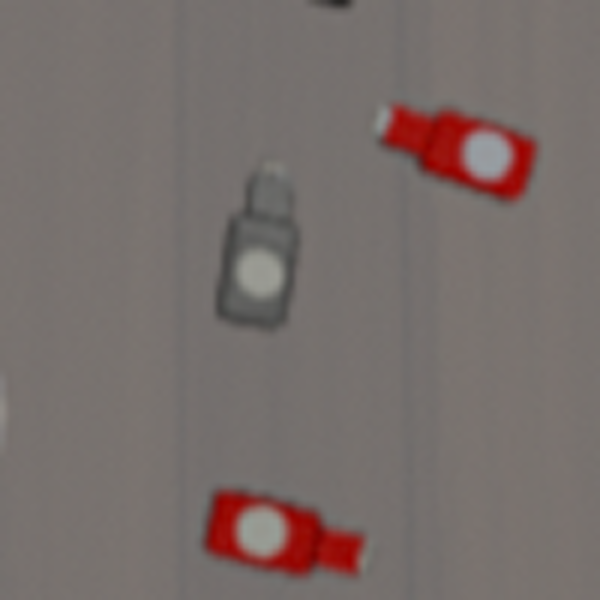

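View pics/c2.png

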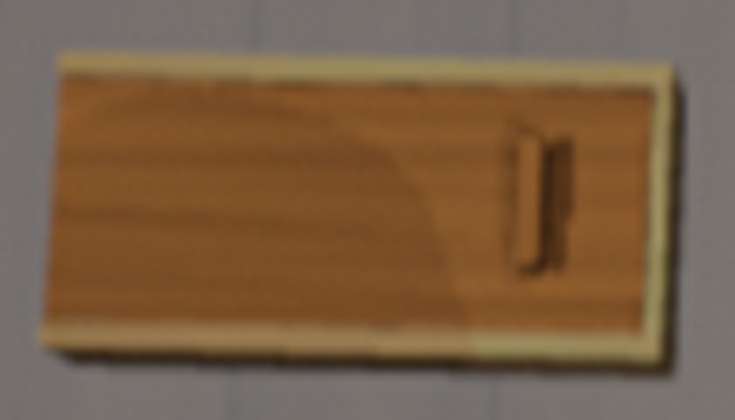

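```bash
python3 - <<'E'
from h import *
def c(l,x0,y0,k): l=np.array(l,float); return (l+.5)/k-.5+[x0,y0]
np.set_printoptions(precision=4,suppress=True)
b=ray('top',c([[232,212],[298,218],[285,327],[220,317]],290,190,6),.016)
tip=ray('top',c([[273,165]],290,190,6),.009)
print(b,tip); o=b.mean(0)
ax=(b[0]+b[1]-b[2]-b[3])/2; print('len',np.linalg.norm(ax),'wid',np.linalg.norm((b[1]+b[2]-b[0]-b[3])/2),'ang',np.degrees(np.arctan2(ax[1],ax[0])),'centre',o,'tipang',np.degrees(np.arctan2(*(tip[0]-o)[[1,0]])),np.linalg.norm(tip[0]-o))
r=ray('top',c([[62,53],[676,66],[664,365],[42,347]],100,150,7),.054)
print(r, r.mean(0)); ya=(r[0]+r[3]-r[1]-r[2])/2; xa=(r[0]+r[1]-r[2]-r[3])/2
print('L',np.linalg.norm(ya),np.linalg.norm(xa),'yang',np.degrees(np.arctan2(ya[1],ya[0])),'xang',np.degrees(np.arctan2(xa[1],xa[0])))
g=ray('top',c([[520,135],[543,135],[543,270],[517,272]],100,150,7),.0695); print('grip',g,g.mean(0))
yu=ya/np.linalg.norm(ya); print('bar local y',(g.mean(0)-r.mean(0))@yu)
E
```

```text
[[ 0.4872 -0.2922  0.016 ]
 [ 0.4852 -0.3212  0.016 ]
 [ 0.4376 -0.3151  0.016 ]
 [ 0.4413 -0.2867  0.016 ]] [[ 0.5092 -0.3116  0.009 ]]
len 0.04713864651251798 wid 0.028769292576942187 ang -7.082275144387702 centre [ 0.4628 -0.3038  0.016 ] tipang -9.581263331178711 0.047514903479963254
[[0.6471 0.2834 0.054 ]
 [0.6475 0.0567 0.054 ]
 [0.5354 0.0564 0.054 ]
 [0.537  0.2827 0.054 ]] [0.5918 0.1698 0.054 ]
L 0.22649665344452025 0.11108719489102233 yang 89.84734218555073 xang 0.22044933101110403
grip [[0.6167 0.1106 0.0695]
 [0.6168 0.1022 0.0695]
 [0.5669 0.0998 0.0695]
 [0.5659 0.1092 0.0695]] [0.5916 0.1054 0.0695]
bar local y -0.06435905587767701
```

The crop confirms the grey roller: short body, nose up towards crop (273,165), body centre at world (0.463,-0.304), yaw about -7°. The measured body is 47 x 29 mm, against 48 x 30 given. The box is at (0.592,0.170) with yaw about 0, measuring 226 x 111 mm. The lid is shut, with its bar at (0.592,0.105). Moving to the bar.

Emit:
arm_command --pt "0.023 0.032 0" --pt "0.046 0.064 0" --pt "0.07 0.096 0" --pt "0.093 0.128 0" --pt "0.117 0.16 0" --roll '[-0.05,-0.1,-0.15,-0.2,-0.23]' --claw 0.045 --newtons 30

```text
clock: 0.52
position: [0.2412, -0.3742, 0.253]
orientation: [[-0.007, -1.0, -0.0], [-1.0, 0.007, 0.0], [-0.0, 0.0, -1.0]]
force: [1.4, -1.2, -0.3]
opening: 0.0452
```

Emit:
arm_command --pt "0.023 0.032 0" --pt "0.046 0.064 0" --pt "0.07 0.096 0" --pt "0.093 0.128 0" --pt "0.117 0.16 0" --roll '[0,0,0,0,0]'

```text
clock: 0.93
position: [0.3582, -0.2141, 0.2533]
orientation: [[-0.003, -1.0, 0.0], [-1.0, 0.003, -0.0], [0.0, -0.0, -1.0]]
force: [0.6, -1.3, 0.8]
opening: 0.0451
```

Emit:
arm_command --pt "0.023 0.032 0" --pt "0.046 0.064 0" --pt "0.07 0.096 0" --pt "0.093 0.128 0" --pt "0.117 0.16 0" --roll '[0,0,0,0,0]'

```text
clock: 1.35
position: [0.4753, -0.0539, 0.2532]
orientation: [[-0.003, -1.0, -0.0], [-1.0, 0.003, -0.0], [0.0, 0.0, -1.0]]
force: [0.5, -1.3, -0.4]
opening: 0.0444
```

Emit:
arm_command --pt "0.023 0.032 0" --pt "0.046 0.064 0" --pt "0.07 0.096 0" --pt "0.093 0.128 0" --pt "0.117 0.16 0" --roll '[0,0,0,0,0]'

```text
clock: 1.77
position: [0.5923, 0.106, 0.2529]
orientation: [[-0.003, -1.0, -0.001], [-1.0, 0.003, -0.0], [0.0, 0.001, -1.0]]
force: [1.1, 0.1, 0.2]
opening: 0.0451
```

```bash
python3 - <<'E'
from h import *
s=monitor.observe();p,d=cams.snapshot('wrist');cv2.imwrite('pics/w1.png',p[:,:,::-1])
np.savez('w1.npz',p=p,d=d,pos=s['position'],R=s['orientation'])
E
```

```text
(no output)
```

View pics/w1.png

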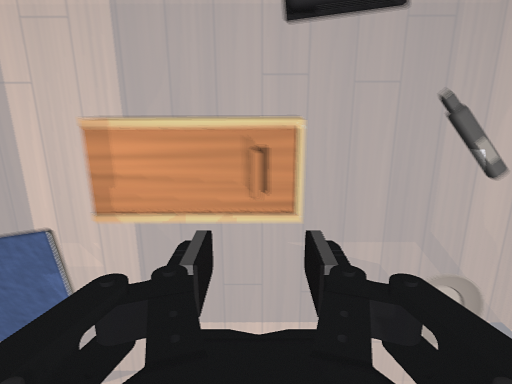

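```bash
python3 - <<'E'
from h import *
z=np.load('w1.npz');crop(z['p'],230,130,320,230,6,'pics/w1c.png')
P=(z['pos'],z['R'])
print(ray('wrist',[[259,170]],.0695,P), ray('wrist',[[82,120],[304,117],[301,221],[96,221]],.054,P))
E
```

```text
[[0.59909695 0.10530302 0.0695    ]] [[0.64752816 0.28206933 0.054     ]
 [0.64961882 0.06021934 0.054     ]
 [0.5393438  0.05964561 0.054     ]
 [0.54019821 0.28314455 0.054     ]]
```

View pics/w1c.png

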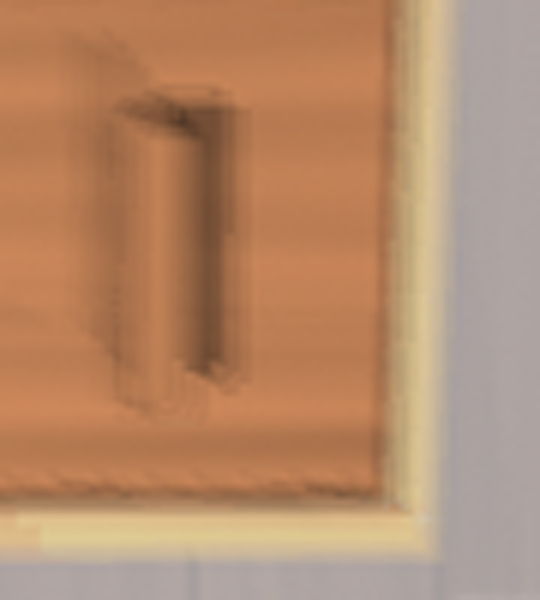

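The wrist view shows the bar near (258,172), between the finger lines. It casts to y≈0.106, which agrees with the top view. Descending to TCP z 0.079 and closing.

Emit:
arm_command --pt "0 0 -0.04" --pt "0 0 -0.08" --pt "0 0 -0.115" --pt "0 0 -0.14" --pt "0 0 -0.155" --roll '[0,0,0,0,0]'

```text
clock: 2.23
position: [0.5901, 0.1039, 0.0944]
orientation: [[-0.003, -1.0, -0.005], [-1.0, 0.003, -0.001], [0.001, 0.005, -1.0]]
force: [0.3, 0.2, 0.7]
opening: 0.0453
```

Emit:
arm_command --pt "0 0 -0.01" --pt "0 0 -0.02" --pt "0 0 -0.02" --roll '[0,0,0]'

```text
clock: 2.48
position: [0.5911, 0.104, 0.0768]
orientation: [[-0.003, -1.0, -0.002], [-1.0, 0.003, -0.0], [0.0, 0.002, -1.0]]
force: [-0.2, 0.2, -0.7]
opening: 0.0451
```

Emit:
arm_command --pt "0 0 0" --pt "0 0 0" --pt "0 0 0" --pt "0 0 0" --pt "0 0 0" --roll '[0,0,0,0,0]' --claw 0.0 --newtons 30

```text
clock: 2.9
position: [0.5922, 0.1048, 0.0796]
orientation: [[-0.003, -1.0, 0.002], [-1.0, 0.003, 0.001], [-0.001, -0.002, -1.0]]
force: [-0.8, 5.2, 2.6]
opening: 0.009
```

Emit:
arm_command --pt "0 0.01 0" --pt "0 0.025 0" --pt "0 0.04 0" --pt "0 0.055 0" --pt "0 0.07 0" --roll '[0,0,0,0,0]'

```text
clock: 3.32
position: [0.5922, 0.1748, 0.0796]
orientation: [[-0.003, -1.0, 0.002], [-1.0, 0.003, -0.0], [0.0, -0.002, -1.0]]
force: [0.1, -2.4, 5.5]
opening: 0.0087
```

Emit:
arm_command --pt "0 0.015 0" --pt "0 0.03 0" --pt "0 0.04 0" --pt "0 0.048 0" --pt "0 0.053 0" --roll '[0,0,0,0,0]'

```text
clock: 3.73
position: [0.5921, 0.2282, 0.0796]
orientation: [[-0.002, -1.0, 0.002], [-1.0, 0.003, 0.0], [-0.0, -0.002, -1.0]]
force: [-0.2, -2.6, 7.0]
opening: 0.009
```

Emit:
arm_command --pt "0 0 0" --pt "0 0 0" --roll '[0,0]'

```text
clock: 3.9
position: [0.5921, 0.228, 0.0796]
orientation: [[-0.003, -1.0, 0.002], [-1.0, 0.003, 0.001], [-0.001, -0.002, -1.0]]
force: [-1.0, 1.0, 6.4]
opening: 0.0089
```

Emit:
arm_command --pt "0 0 0" --pt "0 0 0" --pt "0 0 0.02" --pt "0 0 0.055" --pt "0 0 0.095" --roll '[0,0,0,0,0]' --claw 0.045

```text
clock: 4.32
position: [0.5907, 0.2267, 0.1725]
orientation: [[-0.003, -1.0, -0.004], [-1.0, 0.004, -0.001], [0.001, 0.004, -1.0]]
force: [0.3, -0.5, -0.6]
opening: 0.0451
```

Emit:
arm_command --pt "0 -0.02 0.035" --pt "-0.008 -0.055 0.05" --pt "-0.016 -0.09 0.06" --pt "-0.024 -0.13 0.06" --pt "-0.034 -0.17 0.06" --roll '[0,0,0,0,0]'

```text
clock: 4.73
position: [0.5572, 0.0557, 0.234]
orientation: [[-0.003, -1.0, 0.001], [-1.0, 0.003, -0.0], [0.0, -0.001, -1.0]]
force: [0.5, 0.6, -0.5]
opening: 0.0449
```

Emit:
arm_command --pt "-0.01 -0.038 0" --pt "-0.02 -0.076 0" --pt "-0.03 -0.114 0" --pt "-0.04 -0.152 0" --pt "-0.05 -0.19 0" --roll '[-0.03,-0.06,-0.09,-0.12,-0.14]'

```text
clock: 5.15
position: [0.5067, -0.1346, 0.2334]
orientation: [[-0.144, -0.99, 0.0], [-0.99, 0.144, -0.0], [0.0, -0.0, -1.0]]
force: [0.8, -0.6, -0.5]
opening: 0.0446
```

Emit:
arm_command --pt "-0.01 -0.038 0" --pt "-0.02 -0.076 0" --pt "-0.03 -0.11 0" --pt "-0.035 -0.13 0" --pt "-0.035 -0.13 0" --roll '[0,0,0,0,0]'

```text
clock: 5.57
position: [0.4713, -0.2663, 0.2332]
orientation: [[-0.147, -0.989, -0.0], [-0.989, 0.147, -0.0], [0.001, 0.0, -1.0]]
force: [-0.4, -0.1, -0.5]
opening: 0.0449
```

```bash
python3 - <<'E'
from h import *
s=monitor.observe();p,d=cams.snapshot('wrist');cv2.imwrite('pics/w2.png',p[:,:,::-1])
np.savez('w2.npz',p=p,d=d,pos=s['position'],R=s['orientation']);print(s['position'],s['joints'])
p,d=cams.snapshot('top');cv2.imwrite('pics/top2.png',p[:,:,::-1])
E
```

```text
[ 0.47131005 -0.26633786  0.23315504] [-3.33334227e+01  1.70652523e+01  9.00475648e+01 -3.55416729e-02
  7.28897941e+01  6.51117986e+01]
```

View pics/w2.png

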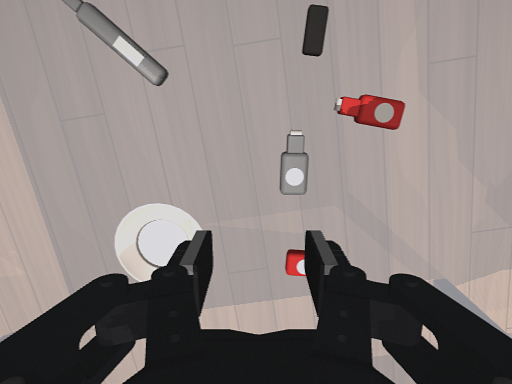

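View pics/top2.png

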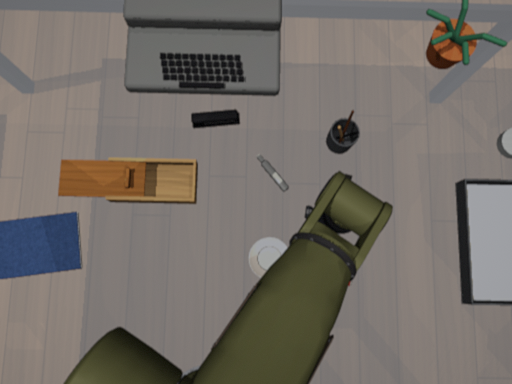

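The top view shows the lid well back, with the box open at about (170,180). The wrist view shows the grey roller at (294,173), nearly aligned with the fingers. Refining its position.

```bash
python3 - <<'E'
from h import *
np.set_printoptions(precision=4,suppress=True)
z=np.load('w2.npz');p=z['p'];P=(z['pos'],z['R'])
g=cv2.cvtColor(p,cv2.COLOR_RGB2GRAY)[120:205,270:320]
m=(g<135).astype(np.uint8); m=cv2.morphologyEx(m,cv2.MORPH_OPEN,np.ones((3,3)))
n,l,s,c=cv2.connectedComponentsWithStats(m);i=1+np.argmax(s[1:,4]);print(s[i]+[270,120,0,0,0])
body=(l==i).astype(np.uint8); body[:32]=0
r=cv2.minAreaRect(np.argwhere(body)[:,::-1].astype(np.float32));q=cv2.boxPoints(r)+[270,120];print(q)
w=ray('wrist',q,.014,P);print(w,w.mean(0),[np.linalg.norm(w[k]-w[k-1]) for k in range(4)])
e=w[0]-w[1];f=w[1]-w[2];print(np.degrees(np.arctan2(e[1],e[0])),np.degrees(np.arctan2(f[1],f[0])))
crop(p,260,115,330,205,6,'pics/w2c.png')
E
```

```text
[280 151  29  41 365]
[[280. 152.]
 [308. 152.]
 [308. 191.]
 [280. 191.]]
[[ 0.4874 -0.2928  0.014 ]
 [ 0.4829 -0.323   0.014 ]
 [ 0.439  -0.3183  0.014 ]
 [ 0.4437 -0.2871  0.014 ]] [ 0.4632 -0.3053  0.014 ] [np.float64(0.04408951513260279), np.float64(0.03058059007540988), np.float64(0.044124109303483976), np.float64(0.031619690134865756)]
81.51737992819297 -6.077089832149431
```

View pics/w2c.png

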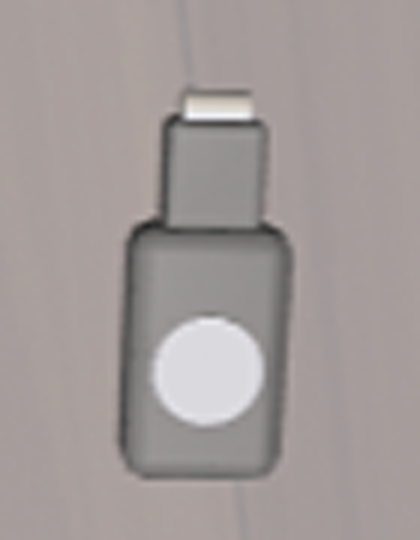

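Body centre (0.463,-0.305) and yaw about -8° agree with the top view, so I go down and grip.

Emit:
arm_command --pt "-0.008 -0.02 -0.03" --pt "-0.008 -0.039 -0.065" --pt "-0.008 -0.039 -0.105" --pt "-0.008 -0.039 -0.14" --pt "-0.008 -0.039 -0.165" --roll '[0,0,0,0,0]'

```text
clock: 6.08
position: [0.4641, -0.3003, 0.0652]
orientation: [[-0.142, -0.99, -0.002], [-0.99, 0.142, 0.002], [-0.002, 0.003, -1.0]]
force: [0.3, -0.7, -0.4]
opening: 0.0448
```

Emit:
arm_command --pt "0 0 -0.018" --pt "0 0 -0.032" --pt "0 0 -0.041" --pt "0 0 -0.041" --roll '[0,0,0,0]'

```text
clock: 6.42
position: [0.4644, -0.3006, 0.0257]
orientation: [[-0.142, -0.99, -0.002], [-0.99, 0.142, 0.002], [-0.001, 0.002, -1.0]]
force: [0.4, 0.4, -0.4]
opening: 0.0449
```

Emit:
arm_command --pt "0 0 0" --pt "0 0 0" --pt "0 0 0" --pt "0 0 0" --pt "0 0 0" --roll '[0,0,0,0,0]' --claw 0.015 --newtons 25

```text
clock: 6.83
position: [0.465, -0.3021, 0.0281]
orientation: [[-0.143, -0.99, 0.001], [-0.99, 0.143, -0.001], [0.001, -0.001, -1.0]]
force: [-0.3, 2.3, 5.5]
opening: 0.0292
```

Emit:
arm_command --pt "0 0 0.02" --pt "0 0 0.055" --pt "0 0 0.09" --pt "0 0 0.12" --pt "0 0 0.14" --roll '[0,0,0,0,0]'

```text
clock: 7.25
position: [0.4651, -0.3023, 0.1708]
orientation: [[-0.143, -0.99, 0.003], [-0.99, 0.143, -0.002], [0.002, -0.003, -1.0]]
force: [0.3, 0.5, -0.7]
opening: 0.0291
```

```bash
python3 - <<'E'
from h import *
s=monitor.observe();p,d=cams.snapshot('side');cv2.imwrite('pics/s3.png',p[:,:,::-1])
print(s['position'],s['opening'],s['force'])
p,d=cams.snapshot('wrist');cv2.imwrite('pics/w3.png',p[:,:,::-1])
E
```

```text
[ 0.46510209 -0.30229001  0.17080918] 0.029078211335883144 [ 0.3224172   0.51850022 -0.66182744]
```

View pics/s3.png

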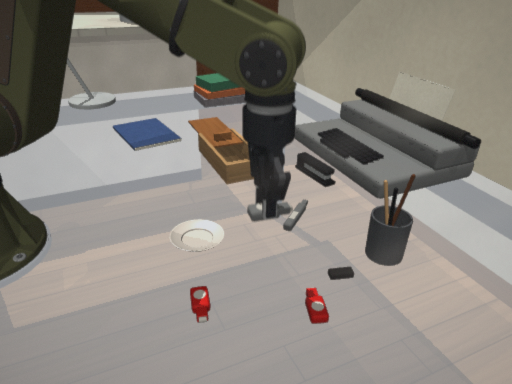

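View pics/w3.png

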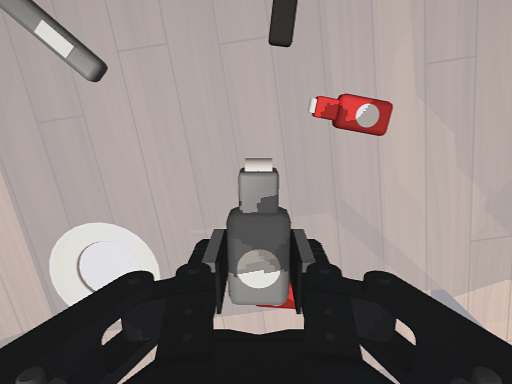

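The roller is off the desk, held straight between the pads at about (258,255) with its nose at (259,165). The other things have not moved. Carrying it to the box.

Emit:
arm_command --pt "0.006 0.025 0" --pt "0.014 0.058 0" --pt "0.023 0.092 0" --pt "0.032 0.128 0" --pt "0.042 0.164 0" --roll '[0.02,0.05,0.08,0.11,0.145]'

```text
clock: 7.77
position: [0.5063, -0.1363, 0.1665]
orientation: [[0.002, -1.0, -0.001], [-1.0, -0.002, 0.0], [-0.0, 0.001, -1.0]]
force: [0.4, -0.6, 0.3]
opening: 0.0292
```

Emit:
arm_command --pt "0.01 0.036 0" --pt "0.02 0.072 0" --pt "0.03 0.108 0" --pt "0.04 0.144 0" --pt "0.05 0.18 0" --roll '[0,0,0,0,0]'

```text
clock: 8.18
position: [0.5565, 0.044, 0.1664]
orientation: [[0.002, -1.0, -0.001], [-1.0, -0.002, -0.0], [0.0, 0.001, -1.0]]
force: [0.7, -0.3, 0.0]
opening: 0.0294
```

Emit:
arm_command --pt "0.01 0.03 0" --pt "0.018 0.055 0" --pt "0.025 0.075 0" --pt "0.025 0.08 0" --pt "0.025 0.08 0" --roll '[0,0,0,0,0]'

```text
clock: 8.6
position: [0.5812, 0.1231, 0.1662]
orientation: [[0.004, -1.0, -0.001], [-1.0, -0.004, -0.0], [0.0, 0.001, -1.0]]
force: [-0.2, -0.6, 0.5]
opening: 0.0292
```

```bash
python3 - <<'E'
from h import *
s=monitor.observe();p,d=cams.snapshot('wrist');cv2.imwrite('pics/w4.png',p[:,:,::-1])
np.savez('w4.npz',p=p,d=d,pos=s['position'],R=s['orientation']);print(s['position'],s['opening'],s['orientation'][:2,0])
p,d=cams.snapshot('top');crop(p,40,140,240,240,4,'pics/top4.png')
E
```

```text
[0.58123328 0.12310232 0.16617037] 0.029222378435997766 [ 0.00354312 -0.99999371]
```

View pics/w4.png

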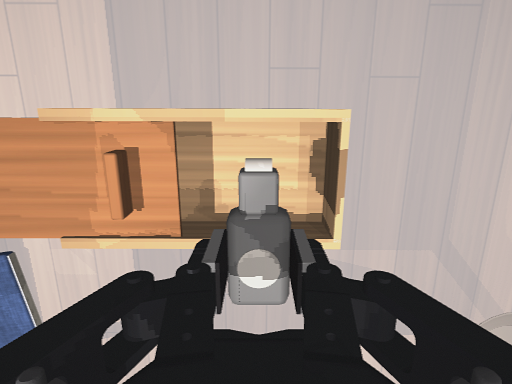

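View pics/top4.png

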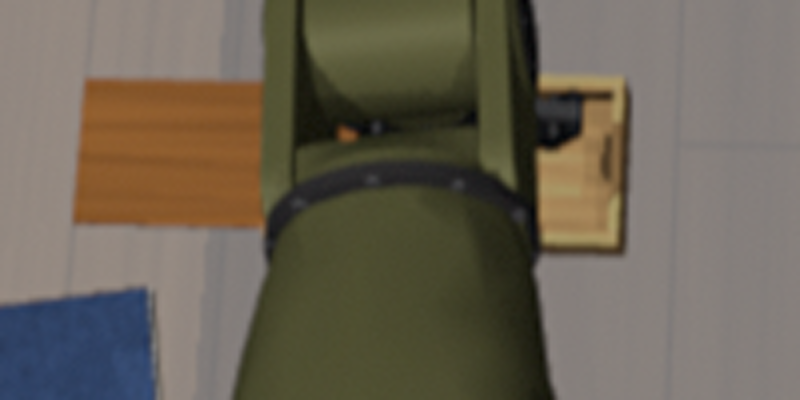

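```bash
python3 - <<'E'
from h import *
z=np.load('w4.npz');P=(z['pos'],z['R'])
print(ray('wrist',[[259,159]],.148,P),ray('wrist',[[258,304]],.156,P))
print(ray('wrist',[[260,122],[200,238],[178,180],[326,180]],.054,P))
E
```

```text
[[0.62556516 0.1230009  0.148     ]] [[0.55618058 0.12326562 0.156     ]]
[[0.63759391 0.12205375 0.054     ]
 [0.54599426 0.17011004 0.054     ]
 [0.59398637 0.18475217 0.054     ]
 [0.59429718 0.07124201 0.054     ]]
```

The roller spans x 0.556–0.626 and the mouth 0.546–0.638, so it is centred. Lowering.

Emit:
arm_command --pt "0 0 -0.02" --pt "0 0 -0.045" --pt "0 0 -0.07" --pt "0 0 -0.085" --pt "0 0 -0.09" --roll '[0,0,0,0,0]'

```text
clock: 9.12
position: [0.5803, 0.1205, 0.0746]
orientation: [[0.0, -1.0, -0.004], [-1.0, -0.0, -0.001], [0.001, 0.004, -1.0]]
force: [-0.9, -0.6, -0.1]
opening: 0.0292
```

Emit:
arm_command --pt "0 0 -0.01" --pt "0 0 -0.02" --pt "0 0 -0.03" --pt "0 0 -0.036" --pt "0 0 -0.039" --roll '[0,0,0,0,0]'

```text
clock: 9.53
position: [0.5814, 0.122, 0.0374]
orientation: [[0.002, -1.0, -0.001], [-1.0, -0.002, -0.0], [0.0, 0.001, -1.0]]
force: [0.0, 1.2, -1.0]
opening: 0.0291
```

Emit:
arm_command --pt "0 0 0" --pt "0 0 0" --roll '[0,0]'

```text
clock: 9.7
position: [0.5818, 0.1222, 0.0385]
orientation: [[0.002, -1.0, 0.0], [-1.0, -0.002, 0.0], [-0.0, -0.0, -1.0]]
force: [0.4, -0.7, 0.3]
opening: 0.0292
```

Three more mm, then release and lift.

Emit:
arm_command --pt "0 0 -0.001" --pt "0 0 -0.003" --pt "0 0 -0.004" --pt "0 0 -0.004" --roll '[0,0,0,0]'

```text
clock: 10.03
position: [0.5817, 0.1221, 0.0342]
orientation: [[0.002, -1.0, 0.0], [-1.0, -0.002, 0.0], [-0.0, -0.0, -1.0]]
force: [-0.5, -0.0, -0.6]
opening: 0.0289
```

Emit:
arm_command --pt "0 0 0" --pt "0 0 0" --pt "0 0 0" --pt "0 0 0" --roll '[0,0,0,0]' --claw 0.045

```text
clock: 10.37
position: [0.5817, 0.1221, 0.0344]
orientation: [[0.002, -1.0, 0.0], [-1.0, -0.002, 0.0], [-0.0, -0.0, -1.0]]
force: [0.2, -0.0, 0.1]
opening: 0.0453
```

Emit:
arm_command --pt "0 0 0.015" --pt "0 0 0.04" --pt "0 0 0.075" --pt "0 0 0.11" --pt "0 0 0.13" --roll '[0,0,0,0,0]'

```text
clock: 10.78
position: [0.5825, 0.1222, 0.1683]
orientation: [[0.002, -1.0, 0.004], [-1.0, -0.002, 0.001], [-0.001, -0.004, -1.0]]
force: [-0.2, 0.2, 1.0]
opening: 0.0449
```

Emit:
arm_command --pt "0 0.025 0" --pt "0.005 0.06 0" --pt "0.01 0.09 0" --pt "0.01 0.105 0" --pt "0.01 0.105 0" --roll '[0,0,0,0,0]'

```text
clock: 11.2
position: [0.5912, 0.2298, 0.164]
orientation: [[0.005, -1.0, -0.0], [-1.0, -0.005, 0.0], [-0.0, 0.0, -1.0]]
force: [-0.6, -0.7, 0.1]
opening: 0.045
```

```bash
python3 - <<'E'
from h import *
s=monitor.observe();p,d=cams.snapshot('wrist');cv2.imwrite('pics/w5.png',p[:,:,::-1])
np.savez('w5.npz',p=p,d=d,pos=s['position'],R=s['orientation']);print(s['position'],s['opening'])
p,d=cams.snapshot('side');cv2.imwrite('pics/s5.png',p[:,:,::-1])
E
```

```text
[0.59121712 0.22978907 0.16397986] 0.04496626613939472
```

View pics/w5.png

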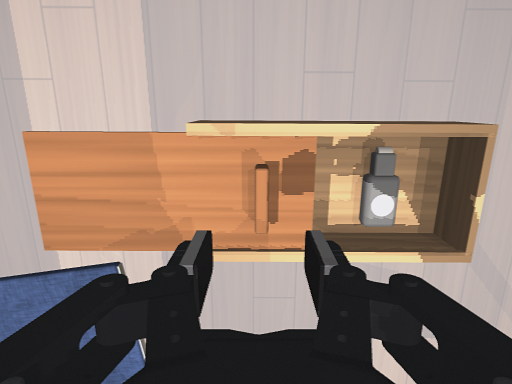

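View pics/s5.png

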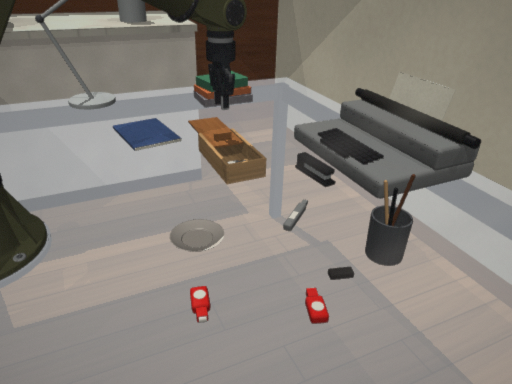

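The roller lies flat inside the box at wrist (380,195). The bar at (262,200) is between the fingers. Now to grip the bar and shut the lid.

Emit:
arm_command --pt "0 -0.001 -0.03" --pt "0 -0.001 -0.055" --pt "0 -0.001 -0.075" --pt "0 -0.001 -0.083" --pt "0 -0.001 -0.083" --roll '[0,0,0,0,0]'

```text
clock: 11.72
position: [0.591, 0.2247, 0.0796]
orientation: [[0.001, -1.0, -0.003], [-1.0, -0.001, -0.001], [0.001, 0.003, -1.0]]
force: [-0.9, 0.5, -0.2]
opening: 0.0451
```

Emit:
arm_command --pt "0 0 0" --pt "0 0 0" --pt "0 0 0" --pt "0 0 0" --pt "0 0 0" --roll '[0,0,0,0,0]' --claw 0.0 --newtons 30

```text
clock: 12.13
position: [0.5924, 0.2262, 0.083]
orientation: [[0.002, -1.0, 0.003], [-1.0, -0.002, 0.001], [-0.001, -0.003, -1.0]]
force: [-0.5, -1.2, 7.3]
opening: 0.0086
```

Emit:
arm_command --pt "0 -0.01 0" --pt "0 -0.025 0" --pt "0 -0.04 0" --pt "0 -0.055 0" --pt "0 -0.07 0" --roll '[0,0,0,0,0]'

```text
clock: 12.55
position: [0.5924, 0.1558, 0.083]
orientation: [[0.002, -1.0, 0.003], [-1.0, -0.002, 0.001], [-0.001, -0.003, -1.0]]
force: [0.9, 1.3, 7.0]
opening: 0.0086
```

Emit:
arm_command --pt "0 -0.015 0" --pt "0 -0.028 0" --pt "0 -0.04 0" --pt "0 -0.046 0" --pt "0 -0.05 0" --roll '[0,0,0,0,0]'

```text
clock: 12.97
position: [0.5924, 0.1054, 0.083]
orientation: [[0.001, -1.0, 0.003], [-1.0, -0.001, 0.001], [-0.001, -0.003, -1.0]]
force: [-1.0, 1.4, 7.7]
opening: 0.0085
```

Emit:
arm_command --pt "0 -0.001 0" --pt "0 -0.002 0" --pt "0 -0.002 0" --roll '[0,0,0]'

```text
clock: 13.22
position: [0.5924, 0.1048, 0.0829]
orientation: [[0.002, -1.0, 0.003], [-1.0, -0.002, 0.002], [-0.002, -0.003, -1.0]]
force: [-0.8, 5.5, 6.8]
opening: 0.0089
```

Emit:
arm_command --pt "0 -0.001 0" --pt "0 -0.002 0" --pt "0 -0.002 0" --roll '[0,0,0]'

```text
clock: 13.47
position: [0.5924, 0.1045, 0.0829]
orientation: [[0.002, -1.0, 0.003], [-1.0, -0.002, 0.004], [-0.004, -0.003, -1.0]]
force: [1.0, 18.5, 5.7]
opening: 0.0092
```

The lid is against its end stop: the force rose to 18 N while the motion stalled. Relieving the push, then releasing and retreating.

Emit:
arm_command --pt "0 0.001 0" --pt "0 0.0025 0" --pt "0 0.0025 0" --roll '[0,0,0]'

```text
clock: 13.72
position: [0.5924, 0.105, 0.083]
orientation: [[0.002, -1.0, 0.003], [-1.0, -0.002, 0.001], [-0.001, -0.003, -1.0]]
force: [-0.6, 1.7, 7.5]
opening: 0.0088
```

Emit:
arm_command --pt "0 0 0" --pt "0 0 0" --pt "0 0 0" --pt "0 0 0" --roll '[0,0,0,0]' --claw 0.045

```text
clock: 14.05
position: [0.5916, 0.1045, 0.0813]
orientation: [[0.002, -1.0, -0.0], [-1.0, -0.002, -0.0], [0.0, 0.0, -1.0]]
force: [0.6, 0.3, 0.8]
opening: 0.0455
```

Emit:
arm_command --pt "0 0 0.02" --pt "0 0 0.05" --pt "0 0 0.085" --pt "0 0 0.12" --pt "0 0 0.15" --roll '[0,0,0,0,0]'

```text
clock: 14.47
position: [0.5916, 0.1045, 0.2337]
orientation: [[0.002, -1.0, 0.001], [-1.0, -0.002, 0.0], [-0.0, -0.001, -1.0]]
force: [0.5, 0.3, 1.5]
opening: 0.0449
```

Emit:
arm_command --pt "-0.02 -0.03 0" --pt "-0.04 -0.06 0" --pt "-0.06 -0.09 0" --pt "-0.08 -0.12 0" --pt "-0.1 -0.15 0" --roll '[0,0,0,0,0]'

```text
clock: 14.88
position: [0.4904, -0.0466, 0.2312]
orientation: [[0.002, -1.0, 0.0], [-1.0, -0.002, -0.0], [0.0, -0.0, -1.0]]
force: [0.3, -0.8, 0.9]
opening: 0.0451
```

Emit:
arm_command --pt "-0.01 -0.03 0" --pt "-0.02 -0.06 0" --pt "-0.03 -0.08 0" --pt "-0.03 -0.08 0" --roll '[0,0,0,0]'

```text
clock: 15.22
position: [0.4603, -0.1283, 0.2314]
orientation: [[-0.001, -1.0, -0.0], [-1.0, 0.001, -0.001], [0.001, 0.0, -1.0]]
force: [0.1, 0.4, -0.7]
opening: 0.0451
```

```bash
python3 - <<'E'
from h import *
p,d=cams.snapshot('top');cv2.imwrite('pics/top6.png',p[:,:,::-1]);crop(p,100,150,205,210,7,'pics/top6c.png')
p0=np.load('top0.npz')['p']
for n,(a,b,c,e) in dict(long=(250,150,295,195),cup=(325,105,365,160),eraser=(338,172,356,194),red1=(350,205,382,225),red2=(320,268,354,290),stapler=(188,105,243,130),saucer=(245,235,295,283)).items():
    print(n,np.abs(p[b:e,a:c].astype(int)-p0[b:e,a:c]).mean())
p,d=cams.snapshot('side');cv2.imwrite('pics/s6.png',p[:,:,::-1])
E
```

```text
long 15.600493827160493
cup 6.45469696969697
eraser 6.8106060606060606
red1 12.804166666666667
red2 10.881016042780749
stapler 5.623272727272727
saucer 64.195
```

View pics/top6.png

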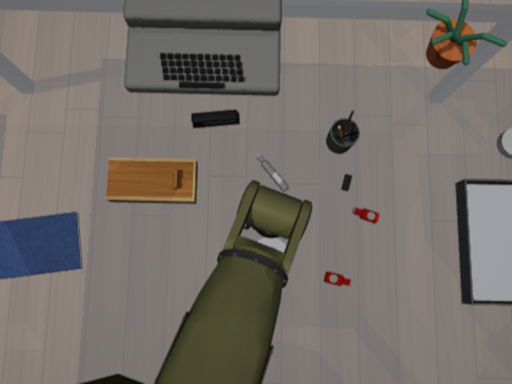

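View pics/top6c.png

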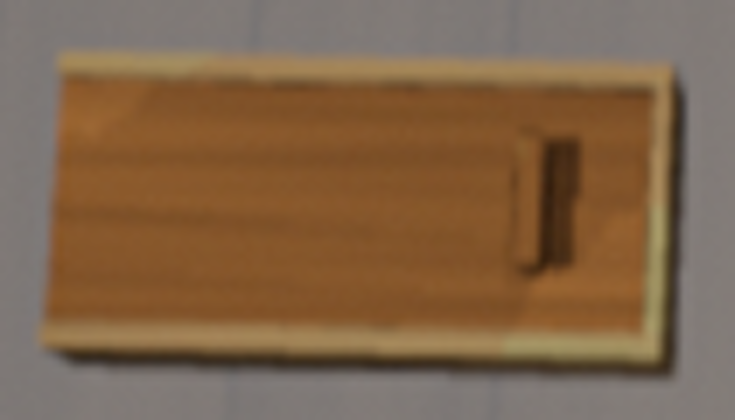

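View pics/s6.png

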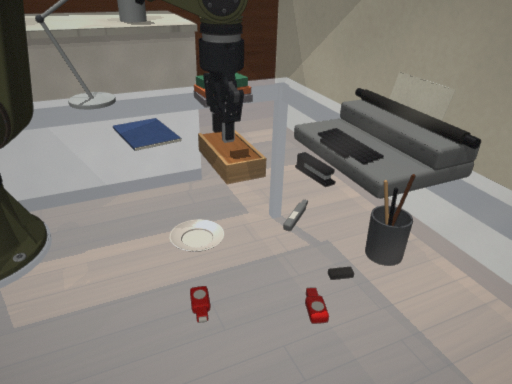

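The lid is shut: the bar sits at crop (532,203), with no gap at the -y wall, and the stop was felt. The other items are where they started in both views, and the arm is clear of everything. Handing in.

```bash
python3 -c "
from plant import ctrl
print(ctrl.finish_job())"
```

```text
the job is handed in; nothing more can be done
None
```

The short grey correction-tape roller is in the pencil box with the lid shut over it, and the job was handed in at about 15 s on the robot's clock, against the 72 s limit.

- **Lid opened:** I gripped the bar and slid the lid back about 123 mm.
- **Roller placed:** I picked up the short grey roller and lowered it to the box floor before letting go. A wrist picture showed it lying flat inside.
- **Lid shut:** I slid the lid closed until it stalled against its stop with an 18 N push, then eased off, released and moved the arm clear.

**Last checks:** The closing top view shows no gap at the end wall, with the bar back at its shut position. The side view shows the saucer, long roller, eraser, stapler, cup and both red look-alikes where they started.

The saucer's top-view comparison was not usable, because the arm was covering it; I judged the saucer from the side view alone. No check failed or disagreed beyond the few millimetres of measuring error.

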